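# Uncover the dish under the microscope

## Robot

A 6-joint arm with a two-finger parallel gripper is mounted at the origin on the work surface. World frame = base frame: x ahead of the robot, y to its left, z up, the work surface at z = 0. Lengths are in m, angles in rad, forces in N, time in s.
With the tool pointing down it reaches from about 0.275 to 0.825 m from the base axis. Payload 5.2 kg.
Tool frame: the origin (TCP) lies at the very end of the fingers, on their centre line; the grasp point (between the pads) lies 19 mm behind it; z points along the fingers, y is the line along which they close (so a half turn about z gives the same grasp; the last joint's range is limited). The gripper opens to 93 mm and grips with 3 to 60 N. Pads are 15 mm wide; open, the fingers measure 128 mm over their backs; the gripper's body (75 mm by 188 mm) begins 65 mm behind the grasp point.
Start: joints at [-1.455, 0.259, 1.535, -0, 1.348, -0.203], TCP at [0.172, -0.522, 0.219] pointing down, gripper open.
Joint ranges: [-3.14, 3.14], [-0.91, 2.08], [0.19, 2.58], [-1.22, 4.36], [0.22, 2.71], [-3.12, 3.12]. Speed limits (rad/s): [2.57, 2.57, 3.14, 3.14, 3.14, 3.14].

## Interface

Orientations are given as a rotation vector (axis times angle).
In Python, from plant import state, capture, hand_in gives the robot as it stands. The module is installed in compiled form; this text tells all that it offers.
- The arm moves only by the tool send_rows, never from a script. Its argument "commands" is a list of rows, each a list of 4 numbers: the shift along the tool's x, y, z normalised to -1 to 1, where 1 is 100 mm, then the turn about the tool's z normalised to -1 to 1, where 1 is 180 degrees. In form: [[x, y, z, spin], ...]. A call has 1 to 20 rows; each row is the pose to reach, as a shift and turn from the pose commanded when the call began, along the tool's axes at that moment, turning the shorter way round; what a row does not reach only later rows make up. A row lasts 1/8 s, in which the tool goes at most 62.5 mm and 10.7 degrees, less where a joint would pass 70% of its speed; a pose out of reach is approached as far as the arm can. A call with a number of a shift or a turn outside -1 to 1 is refused whole. A call with a gripper value outside its range is refused whole. "grip" is the closure, from -1 (fully open) to 1 (shut), set as the call begins (left out, the last holds). The fingers move at their own pace and stop on an object; "force" is the grip in N (left out, the last holds). Time passes only in rows, so rows that repeat a pose let the fingers close. It gives the time, the measured TCP pose, the force, the opening and the grip force at its end, in the units of the state.
- state(): the state, without advancing time (a new reading comes with each control period).
- capture(name): name is "side" or "top"; returns a dict with "frame" (400x640x3 uint8, red, green, blue), "intrinsics" (3x3 intrinsics, pixels), "origin" and "orientation" of the camera in the world. Camera axes: x right, y down, z forward; pixel columns grow to the right and rows downward; lengths in m; the calibration is good to about 2 mm. A picture is of the moment at which its call begins. There is no depth.
- hand_in(): hands the job in; it is judged then, once.
The state is a dict: "time": time; "qpos": joint angles; "joint_vel": joint speeds; "effort": joint torques, N m; "tool_pos": TCP position; "ee_rot": TCP orientation; "wrist_force": force on the tool from outside, world axes, zero at the start; "wrist_torque": the same for the moment, N m; "grip_width": opening from 0.0 (shut) to 1.0 (fully open); "grip_force": force on a finger pad.
Only numpy, scipy, OpenCV 4.12 (cv2) and the standard library are available. Lean on these libraries where they do the work, as an engineer would, in place of code of your own. Each camera call takes 0.05 s, during which the arm holds its last target. There are 200 camera calls.

## Task

Uncover the specimen dish that stands under the microscope: take its lid by the knob, lift it straight off, carry it level, and put it down gently on the platform of the support stand, knob up and wholly on the platform, letting go only once it stands there. Do not bump the microscope, and leave the dish and everything else on the bench where they are.

Things in the scene. Friction and masses are not known exactly. Their poses are not given: they have to be found in the camera images.
- dish: Loose open round steel specimen dish, 115 mm across, 70 mm high, wall 4.5 mm (mouth 106 mm), 0.8 kg, five glass slides inside. It stands on the microscope's base plate (its top 20 mm above the bench), roughly under the lens. Origin: centre of its underside; z up.
- lid: Loose steel lid of the dish: plate 122 mm across, 5 mm thick; a plug 101 mm across reaches 10 mm below it into the dish. On top, at its centre, an upright cylindrical black knob 30 mm across, 18 to 50 mm above the plate's underside, on a thin neck. 0.17 to 0.35 kg. Origin: centre of the plate's underside, at the start on the dish's rim (70 mm above the dish's underside); z up.
- lid_knob (a point): Grip point on the axis of the lid's knob, 34 mm above the underside of the lid's plate.
- scope: Boom microscope, fixed. Origin: on the bench below the lens. Base plate 20 mm thick, x -110 to +190 mm, 200 mm wide. Column 32 mm across at x +165, 450 mm high, boom forward to the head. Lens barrel 60 mm across, lower end 280 mm above the bench; head above 355 mm 84 mm across. A gripper pointing straight down on the lid hits the barrel: come in under it, leaning back 35 to 45 degrees.
- stand: Support stand, fixed: 160 mm square foot, telescopic post, plain level aluminium platform 180 mm square centred over the origin. Origin: on the bench, centre of the foot. The clamped platform's top is at a different height each time, anywhere from 72 to 122 mm above the bench, and is not reported: find it by touch or sight.
- petri: Bystander, loose: stack of four round plastic culture dishes, 94 mm across, 58 mm high. Origin: centre of its underside.
- slidebox: Bystander, loose: closed flat blue slide box, 85 x 100 x 35 mm. Origin: centre of its underside.
- beaker: Bystander, loose: empty glass beaker, 72 mm across, 95 mm high. Origin: centre of its underside.
- reagent: Bystander, loose: amber glass bottle with black cap, 72 mm across, 150 mm high. Origin: centre of its underside.
- pot: Bystander, loose: small closed steel pot with a small ball knob, 86 mm across, 84 mm high; not the dish of this task. Origin: centre of its underside.
- rack: Bystander, loose: white rack with eight capped glass tubes, 70 x 150 mm, 103 mm high. Origin: centre of its underside.
Not all that is in view belongs to the job. What is shaped like the lid but blue or purple is not meant.

How it is judged:
On the way, in this order (a step that is already met when the one before it is completed fails the run):
1. the lid is held and lifted clear of the dish (its plate 20 mm or more above the rim) (z of lid in the frame of dish above 0.09 m and contact force between the fingers and lid above 0.5 N), for 0.1 s.
2. the lid stands on the platform while the fingers still hold it (contact force between stand and lid above 0.7 N and contact force between the fingers and lid above 0.5 N and horizontal distance between lid and stand below 0.028 m), for 0.1 s.
At the end, for the whole second after the job is handed in: The lid rests on the stand's platform, knob up and level (within 0.06 rad), its centre within 28 mm of the platform's centre so that no edge overhangs, still and let go; the dish stands upright within 15 mm of where it was (horizontal distance between lid and stand below 0.028 m and contact force between stand and lid above 0.5 N and angle between each of lid, dish's own z axis and vertical below 0.06 rad and linear speed of lid below 0.01 m/s and contact force between the fingers and lid below 0.1 N and distance of dish from where it was at the start of the episode below 0.015 m); the robot touches nothing.
It fails at once if the microscope is bumped (over 4 N from the robot or from the lid) (contact force between any of the arm, the fingers, lid and scope above 4 N).
It fails at once if the lid is slammed onto the stand or pressed hard (over 45 N) (contact force between stand and lid above 45 N).
It fails at once if the lid is tipped more than 0.4 rad from level (angle between lid's own z axis and vertical above 0.4 rad).
It fails at once if the dish is shifted more than 15 mm (distance of dish from where it was at the start of the episode above 0.015 m).
It fails at once if a bystander is moved more than 25 mm (distance of any of petri, slidebox, beaker, reagent, pot, rack from where it was at the start of the episode above 0.025 m).
It also fails if it takes over 48 s, if anything falls off the work surface, if the arm or the gripper's body presses on something with over 40 N, if the wrist force passes 120 N, or if a joint passes its speed limit or range.

## Working session

There is one attempt and no reset: what is moved stays moved. The work goes in short steps, Python scripts to look and compute and a tool call to move; the robot and the scene stay as the last step left them, time stands still between calls to the robot, and variables do not carry over. Pictures are saved under pics/ and viewed, at most 10 in all, crops included, and the job is handed in when it is done.

Besides the shell and the picture viewer there is one more tool, called after ">>>" in YAML: its name, and indented under it one key for each argument. send_rows: Moves the arm, as the interface text tells. Its arguments: {"type":"object","properties":{"commands":{"type":"array"},"grip":{"type":"number"},"force":{"type":"number"}},"required":["commands"]}

```bash
mkdir -p pics; cat > h.py <<'E'
import numpy as np, cv2
from plant import state, capture, hand_in
E
python3 - <<'E'
from h import *
import pickle
for n in("side","top"):
    c=capture(n); pickle.dump(c,open(n+".pkl","wb"))
    cv2.imwrite(f"pics/{n}0.png",c["frame"][:,:,::-1])
    print(n,c["intrinsics"],c["origin"],c["orientation"])
print(state())
E
```

```text
side [[427.35396183   0.         321.43371294]
 [  0.         427.35396183 206.33543183]
 [  0.           0.           1.        ]] [ 0.38228414 -0.79755679  0.63938775] [-2.13859186  0.15618103 -0.08153805]
top [[508.89094938   0.         318.36788584]
 [  0.         508.89094938 197.00224873]
 [  0.           0.           1.        ]] [0.34123836 0.05054892 1.44048782] [-2.19851923  2.15351558 -0.1329034 ]
{'time': 0.1, 'qpos': array([-1.45482678e+00,  2.59264510e-01,  1.53594159e+00, -1.43548075e-05,
        1.34800721e+00, -2.02787573e-01]), 'joint_vel': array([-0.00073567, -0.00152301, -0.00235351, -0.00021953,  0.00082817,
       -0.00116315]), 'effort': array([ 4.30549946e-03, -4.38203430e+01, -2.84647143e+01,  7.21744308e-02,
        3.61193286e-02, -5.94169228e-05]), 'tool_pos': array([ 0.17232958, -0.52179855,  0.21791673]), 'ee_rot': array([-3.10017642e+00, -4.98333305e-01, -8.84605568e-05]), 'wrist_force': array([-0.33123141, -0.12837702, -0.73316124]), 'wrist_torque': array([-0.04120825, -0.06346453, -0.0494608 ]), 'grip_force': 0.0, 'grip_width': 0.9961838272111859}
```

View pics/side0.png

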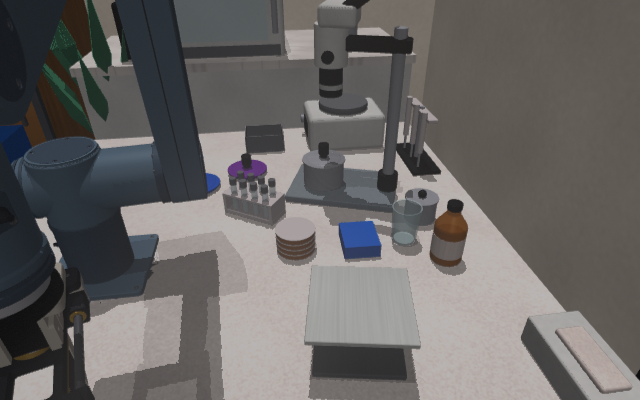

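View pics/top0.png

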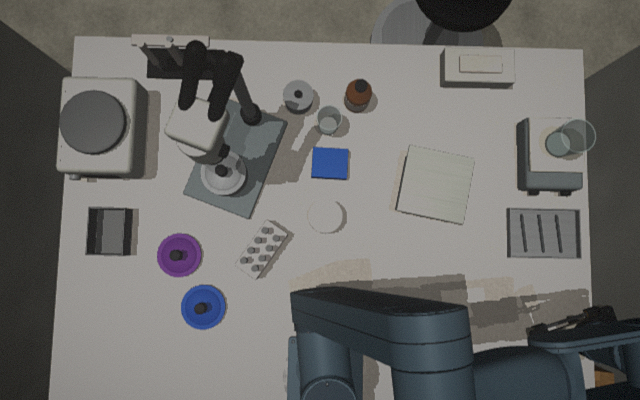

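Side view: the steel lid with its black knob is at (323,150), on the grey dish on the base plate. The lookalikes are the purple lid (247,165), the blue lid (205,183) and the pot with a ball knob (422,200). Only the one under the lens fits the description. The stand's platform is at about (361,303) in the side view and (435,184) in the top view. Next is an enlarged crop.

```bash
python3 - <<'E'
from h import *
import pickle
s=pickle.load(open("side.pkl","rb"))["frame"];t=pickle.load(open("top.pkl","rb"))["frame"]
def crop(f,x,y,w,h,k): return cv2.resize(f[y:y+h,x:x+w],None,fx=k,fy=k,interpolation=cv2.INTER_CUBIC)
A=crop(s,270,130,100,75,4);B=crop(t,160,100,133,100,3)[:300,:400]
B=cv2.resize(t[130:205,180:280],(400,300),interpolation=cv2.INTER_CUBIC)
C=crop(s,295,255,133,100,3);C=cv2.resize(s[255:355,295:428],(400,300));D=cv2.resize(t[135:235,380:513],(400,300))
im=np.vstack([np.hstack([A,B]),np.hstack([C,D])])
cv2.imwrite("pics/crop.png",im[:,:,::-1])
E
```

```text
(no output)
```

View pics/crop.png

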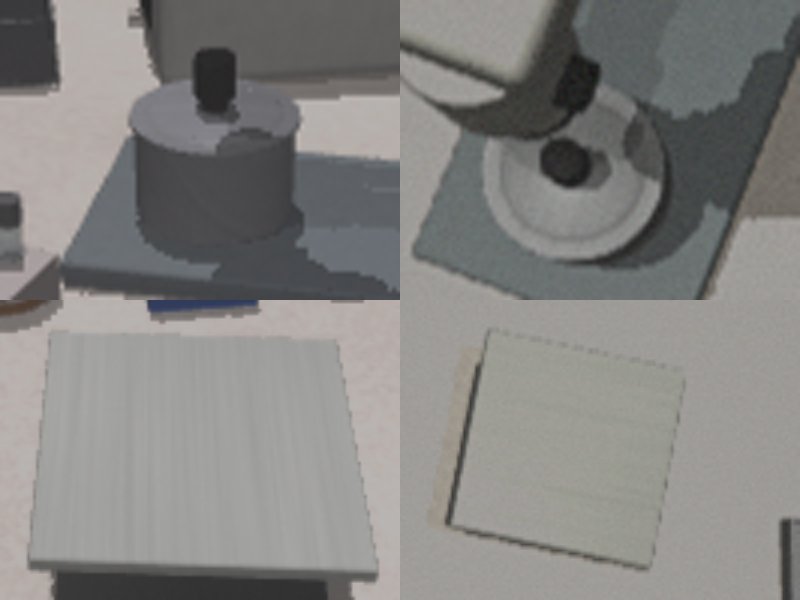

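The crop confirms the grey steel lid with its cylindrical black knob under the lens: side knob centre (323.5,149.7), top knob centre (221,170). The platform's four corners are clear in both views.

```bash
cat >> h.py <<'E'
import pickle
from scipy.spatial.transform import Rotation as R
C={n:pickle.load(open(n+".pkl","rb")) for n in("side","top")}
def ray(n,u,v):
    c=C[n];K=c["intrinsics"];d=R.from_rotvec(c["orientation"]).apply(np.linalg.solve(K,[u,v,1]));return np.array(c["origin"]),d/np.linalg.norm(d)
def tri(a,b):
    A=np.zeros((3,3));y=np.zeros(3)
    r=[ray("side",*a),ray("top",*b)]
    for o,d in r:
        P=np.eye(3)-np.outer(d,d);A+=P;y+=P@o
    x=np.linalg.solve(A,y);return x,[np.linalg.norm((np.eye(3)-np.outer(d,d))@(x-o))*1e3 for o,d in r]
def atz(n,p,z):
    o,d=ray(n,*p);return o+d*(z-o[2])/d[2]
def proj(n,X):
    c=C[n];p=R.from_rotvec(c["orientation"]).inv().apply(np.array(X)-c["origin"])@c["intrinsics"].T;return p[...,:2]/p[...,2:]
E
python3 - <<'E'
from h import *
np.set_printoptions(precision=4,suppress=True)
def A(x,y):return ((x+.5)/4-.5+270,(y+.5)/4-.5+130)
def B(x,y):return ((x-400+.5)/4-.5+180,(y+.5)/4-.5+130)
k=3.0075
def Cc(x,y):return ((x+.5)/k-.5+295,(y-300+.5)/3-.5+255)
def D(x,y):return ((x-400+.5)/k-.5+380,(y-300+.5)/3-.5+135)
print("knob",tri(A(214.5,79),B(565,162)))
# lid plate ellipse centre: side (215,117), top (574,172)
print("lid plate",tri(A(215,117),B(573,170)))
cs=[Cc(50,332),Cc(335,340),Cc(377,571),Cc(28,561)];ct=[D(489,330),D(685,378),D(650,568),D(448,524)]
for p in cs: print("side",atz("side",p,.1))
for p in ct: print("top",atz("top",p,.1))
# match
from itertools import product
best=[]
for sh in range(4):
  for dr in(1,-1):
    q=[tri(cs[i],ct[(sh+dr*i)%4]) for i in range(4)]
    best.append((sum(sum(x[1]) for x in q),sh,dr,q))
b=min(best,key=lambda t:t[0]);print(b[:3])
P=np.array([x[0] for x in b[3]]);print(P,[x[1] for x in b[3]],P.mean(0),[np.linalg.norm(P[i]-P[i-1]) for i in range(4)])
print("base",[atz("top",p,.02) for p in[(183,193),(251,217),(287,122)]])
print("base side", [atz("side",p,.02) for p in[A(62,268),A(125,150)]])
for n,p,z in[("petri",(327,217),.058),("slidebox",(330,163),.035),("beaker",(330,120),.05),("reagent",(359,95),.1),("pot",(298,96),.07),("rack",(265,248),.07),("purple",(179,256),.03)]: print(n,atz("top",p,z))
E
```

```text
knob (array([0.5437, 0.2839, 0.1248]), [np.float64(0.3959407353193367), np.float64(0.39594073531935153)])
lid plate (array([0.5435, 0.2836, 0.0953]), [np.float64(0.11053464939190805), np.float64(0.11053464939210939)])
side [ 0.452  -0.1729  0.1   ]
side [ 0.6294 -0.2071  0.1   ]
side [ 0.5953 -0.3839  0.1   ]
side [ 0.4182 -0.3513  0.1   ]
top [ 0.6285 -0.2133  0.1   ]
top [ 0.589  -0.3888  0.1   ]
top [ 0.4182 -0.3557  0.1   ]
top [ 0.4534 -0.1772  0.1   ]
(np.float64(7.01987780517684), 3, 1)
[[ 0.4524 -0.1766  0.1032]
 [ 0.6273 -0.2123  0.1048]
 [ 0.5906 -0.3878  0.1052]
 [ 0.418  -0.3545  0.104 ]] [[np.float64(0.776533413034901), np.float64(0.7765334130348672)], [np.float64(0.12227552248679491), np.float64(0.12227552248685243)], [np.float64(2.564812527427336), np.float64(2.564812527427649)], [np.float64(0.04631743963920254), np.float64(0.04631743963923615)]] [ 0.5221 -0.2828  0.1043] [np.float64(0.18121968274463096), np.float64(0.17857127535333223), np.float64(0.17933454919220154), np.float64(0.1757870719848353)]
base [array([0.4933, 0.4054, 0.02  ]), array([0.4301, 0.2136, 0.02  ]), array([0.703 , 0.1204, 0.02  ])]
base side [array([0.4265, 0.2181, 0.02  ]), array([0.488, 0.387, 0.02 ])]
petri [0.432  0.0029 0.058 ]
slidebox [ 0.585  -0.0036  0.035 ]
beaker [ 0.704  -0.0009  0.05  ]
reagent [ 0.7621 -0.0765  0.1   ]
pot [0.7643 0.0895 0.07  ]
rack [0.3447 0.1677 0.07  ]
purple [0.3184 0.4056 0.03  ]
```

Measured against the text:
- Knob: (0.544, 0.284, 0.125), expected z 0.124.
- Lid plate: top at 0.095, which agrees.
- Platform: centre (0.522, -0.283), top about 0.104, sides 176–181 mm against 180.
- Lens axis: about (0.566, 0.274).

The grasp needs a lean, but rows only shift the tool and spin it about its own z. I'll spin the tool and move into free space to see how the poses behave.

>>> send_rows:
  commands:
    - [0,0,-0.5,0.05]
    - [0,0,-1,0.1]
    - [0,0,-1,0.16]
    - [0,0,-1,0.16]
  grip: -1

```text
time: 0.6
tool_pos: [0.1724, -0.5222, 0.3186]
ee_rot: [-3.129, 0.286, 0.0]
wrist_force: [-0.5, 0.5, -0.9]
grip_width: 0.999
grip_force: 0.0
```

>>> send_rows:
  commands:
    - [0,0,-0.6,0]
    - [0,0,-1,0]
    - [0,0,-1,0]

```text
time: 0.98
tool_pos: [0.1725, -0.5231, 0.421]
ee_rot: [3.124, -0.282, 0.002]
wrist_force: [0.0, 0.0, 0.1]
grip_width: 0.996
grip_force: 0.0
```

>>> send_rows:
  commands:
    - [0,0,-0.6,0]
    - [0,0,-1,0]
    - [0,0,-1,0]

```text
time: 1.35
tool_pos: [0.1725, -0.5228, 0.5198]
ee_rot: [3.126, -0.283, 0.001]
wrist_force: [0.4, -1.0, -1.2]
grip_width: 0.999
grip_force: 0.0
```

>>> send_rows:
  commands:
    - [0,0,-0.6,0]
    - [0,0,-1,0]
    - [0,0,-1,0]

```text
time: 1.72
tool_pos: [0.1725, -0.5234, 0.6195]
ee_rot: [3.126, -0.285, 0.001]
wrist_force: [0.5, -0.1, 0.2]
grip_width: 0.999
grip_force: 0.0
```

```bash
python3 - <<'E'
from h import *
s=state();print(s["qpos"],s["tool_pos"],R.from_rotvec(s["ee_rot"]).as_matrix())
E
```

```text
[-1.45484867e+00  3.92813935e-01  3.56206064e-01 -4.38641167e-05
  2.38937036e+00  2.97652723e-01] [ 0.17249697 -0.52338819  0.61946179] [[ 9.83531053e-01 -1.80738904e-01  3.40696578e-04]
 [-1.80736931e-01 -9.83526320e-01 -3.18425103e-03]
 [ 9.10602091e-04  3.07023332e-03 -9.99994872e-01]]
```

>>> send_rows:
  commands:
    - [0,0,-0.5,0]
    - [0,0,-1,0]
    - [0,0,-1,0]
    - [0,0,-1,0]

```text
time: 2.22
tool_pos: [0.1626, -0.4924, 0.668]
ee_rot: [3.098, -0.285, 0.02]
wrist_force: [-0.1, -0.3, -0.4]
grip_width: 1.001
grip_force: 0.0
```

```bash
python3 - <<'E'
from h import *
s=state();print(s["qpos"],s["tool_pos"],R.from_rotvec(s["ee_rot"]).as_matrix())
E
```

```text
[-1.47225024  0.39825508  0.19175597  0.01207709  2.51948196  0.29211982] [ 0.16261416 -0.49237712  0.66801956] [[ 0.98310467 -0.18276221  0.01015779]
 [-0.18237088 -0.98273432 -0.03121085]
 [ 0.01568657  0.02883105 -0.99946121]]
```

>>> send_rows:
  commands:
    - [0,0,0,0]
    - [0,0,0,0]

```text
time: 2.48
tool_pos: [0.1627, -0.4932, 0.6672]
ee_rot: [3.1, -0.286, 0.02]
wrist_force: [-0.8, 0.4, 1.1]
grip_width: 0.999
grip_force: 0.0
```

>>> send_rows:
  commands:
    - [0,0,-0.5,0]
    - [0,0,-1,0]
    - [0,0,-1,0]

```text
time: 2.85
tool_pos: [0.1501, -0.4534, 0.7004]
ee_rot: [3.065, -0.283, 0.041]
wrist_force: [-0.1, 0.3, 0.8]
grip_width: 1.002
grip_force: 0.0
```

```bash
python3 - <<'E'
from h import *
s=state();print(s["qpos"],s["tool_pos"],R.from_rotvec(s["ee_rot"]).as_matrix())
E
```

```text
[-1.49765322  0.33307138  0.18700532  0.02824424  2.55440324  0.28115503] [ 0.15007369 -0.4533877   0.7004117 ] [[ 0.98279504 -0.18355937  0.02049082]
 [-0.18188232 -0.98113313 -0.06554842]
 [ 0.03213625  0.06069375 -0.99763898]]
```

>>> send_rows:
  commands:
    - [0,0,0.5,0]
    - [0,0,1,0]
    - [0,0,1,0]

```text
time: 3.22
tool_pos: [0.1522, -0.4595, 0.5904]
ee_rot: [3.088, -0.285, 0.035]
wrist_force: [0.2, 0.5, 0.2]
grip_width: 1.004
grip_force: 0.0
```

```bash
python3 - <<'E'
from h import *
s=state();print(s["qpos"],s["tool_pos"],R.from_rotvec(s["ee_rot"]).as_matrix())
E
```

```text
[-1.49389954  0.14371857  0.7865252   0.01855905  2.16793906  0.27189259] [ 0.15218239 -0.45954508  0.59038893] [[ 0.98283578 -0.1835397   0.0186283 ]
 [-0.18264018 -0.98228215 -0.04200417]
 [ 0.02600768  0.03788092 -0.99894376]]
```

Out-of-reach pushes change the lean and the commanded pose keeps it, so I can build the lean up that way. The lean direction is fixed in the world, so I'll first swing to straight ahead. The tool's y is already close to -y there, so it will stay level.

>>> send_rows:
  commands:
    - [0.25,-0.5,0,0]
    - [0.5,-1,0,0]

```text
time: 3.48
tool_pos: [0.2206, -0.3735, 0.5991]
ee_rot: [3.061, -0.285, 0.045]
wrist_force: [0.9, -0.0, 1.3]
grip_width: 0.998
grip_force: 0.0
```

>>> send_rows:
  commands:
    - [0.25,-0.5,0,0]
    - [0.5,-1,0,0]

```text
time: 3.72
tool_pos: [0.2889, -0.2838, 0.596]
ee_rot: [3.06, -0.284, 0.05]
wrist_force: [0.4, 0.2, 0.0]
grip_width: 1.0
grip_force: 0.0
```

>>> send_rows:
  commands:
    - [0.25,-0.5,0,0]
    - [0.5,-1,0,0]

```text
time: 3.98
tool_pos: [0.3569, -0.1944, 0.592]
ee_rot: [3.062, -0.284, 0.054]
wrist_force: [0.8, -1.0, -0.6]
grip_width: 1.003
grip_force: 0.0
```

>>> send_rows:
  commands:
    - [0.25,-0.4,0,0]
    - [0.5,-0.8,0,0]
    - [0.5,-0.8,0,0]
    - [0.5,-0.8,0,0]

```text
time: 4.47
tool_pos: [0.4195, -0.1261, 0.5863]
ee_rot: [3.067, -0.282, 0.048]
wrist_force: [0.4, 0.0, 0.5]
grip_width: 1.003
grip_force: 0.0
```

```bash
cat > st.py <<'E'
from h import *
np.set_printoptions(precision=3,suppress=True)
s=state();M=R.from_rotvec(s["ee_rot"]).as_matrix();z=M[:,2]
print(s["time"],s["qpos"],s["tool_pos"],"lean",np.degrees(np.arccos(-z[2])),"az",np.degrees(np.arctan2(z[1],z[0])));print(M, "grasp",s["tool_pos"]-.019*z)
E
python3 st.py
```

```text
4.475 [-0.51   0.048  0.907 -0.052  2.132  1.216] [ 0.42  -0.126  0.586] lean 3.9621892021415 az -68.37570409220307
[[ 0.983 -0.183  0.025]
 [-0.181 -0.981 -0.064]
 [ 0.037  0.059 -0.998]] grasp [ 0.419 -0.125  0.605]
```

>>> send_rows:
  commands:
    - [0,-0.5,-0.3,0]
    - [0,-1,-0.6,0]

```text
time: 4.72
tool_pos: [0.4354, -0.0245, 0.6396]
ee_rot: [3.068, -0.292, 0.044]
wrist_force: [1.2, 0.8, -0.2]
grip_width: 0.999
grip_force: 0.0
```

>>> send_rows:
  commands:
    - [0,-0.3,-0.5,0]
    - [0,-0.3,-1,0]
    - [0,-0.3,-1,0]

```text
time: 5.1
tool_pos: [0.4311, 0.01, 0.7151]
ee_rot: [3.07, -0.286, 0.047]
wrist_force: [0.7, -0.1, -0.1]
grip_width: 1.0
grip_force: 0.0
```

>>> send_rows:
  commands:
    - [-0.5,0,-0.5,0]
    - [-1,0,-1,0]
    - [-1,0,-1,0]

```text
time: 5.48
tool_pos: [0.3252, 0.0323, 0.766]
ee_rot: [3.058, -0.284, 0.128]
wrist_force: [-0.4, 0.2, 0.4]
grip_width: 1.003
grip_force: 0.0
```

```bash
python3 st.py
```

```text
5.475 [-0.175  0.155  0.187 -0.144  2.707  1.447] [0.325 0.032 0.766] lean 6.162447910915592 az -44.343949695240354
[[ 0.979 -0.187  0.077]
 [-0.181 -0.981 -0.075]
 [ 0.089  0.06  -0.994]] grasp [0.324 0.034 0.785]
```

Joints 3 and 5 are both at their limits now, so pushing further in and up should build the lean.

>>> send_rows:
  commands:
    - [-0.5,0,-0.5,0]
    - [-1,0,-1,0]
    - [-1,0,-1,0]

```text
time: 5.85
tool_pos: [0.2724, 0.0577, 0.7895]
ee_rot: [3.022, -0.276, 0.246]
wrist_force: [-0.7, -0.9, -0.1]
grip_width: 1.001
grip_force: 0.0
```

>>> send_rows:
  commands:
    - [-0.5,0,-0.5,0]
    - [-1,0,-1,0]
    - [-1,0,-1,0]

```text
time: 6.22
tool_pos: [0.2034, 0.0894, 0.8086]
ee_rot: [2.986, -0.268, 0.367]
wrist_force: [0.3, 0.4, -0.4]
grip_width: 1.0
grip_force: 0.0
```

```bash
python3 st.py
```

```text
6.225 [ 0.225  0.01   0.187 -0.464  2.707  1.531] [0.203 0.089 0.809] lean 15.583380756218459 az -31.59206740857373
[[ 0.955 -0.19   0.229]
 [-0.16  -0.977 -0.141]
 [ 0.25   0.098 -0.963]] grasp [0.199 0.092 0.827]
```

>>> send_rows:
  commands:
    - [-0.5,0.5,-0.5,0]
    - [-1,0.9,-1,0]
    - [-1,0.9,-1,0]

```text
time: 6.6
tool_pos: [0.1247, 0.0452, 0.8333]
ee_rot: [2.927, -0.227, 0.52]
wrist_force: [1.2, -0.7, 0.2]
grip_width: 0.998
grip_force: 0.0
```

>>> send_rows:
  commands:
    - [-0.5,0.5,-0.5,0]
    - [-1,0.9,-1,0]
    - [-1,0.9,-1,0]

```text
time: 6.98
tool_pos: [0.0522, 0.0031, 0.8388]
ee_rot: [2.896, -0.264, 0.562]
wrist_force: [-17.7, -32.8, 2.9]
grip_width: 0.999
grip_force: 0.0
```

```bash
python3 st.py
```

```text
6.975 [ 0.773 -0.145  0.187 -1.22   2.707  1.314] [0.052 0.003 0.839] lean 24.17352118368103 az -30.612962133453134
[[ 0.913 -0.207  0.352]
 [-0.139 -0.968 -0.209]
 [ 0.384  0.141 -0.912]] grasp [0.046 0.007 0.856]
```

That raised 33 N at the wrist, most likely the folded tool touching the arm itself. I'll back out along the way I came.

>>> send_rows:
  commands:
    - [0.3,-0.15,0.1,0]
    - [0.6,-0.3,0.2,0]

```text
time: 7.22
tool_pos: [0.0885, 0.0268, 0.8404]
ee_rot: [2.897, -0.226, 0.581]
wrist_force: [-0.3, 1.2, 1.0]
grip_width: 1.001
grip_force: 0.0
```

```bash
python3 st.py
```

```text
7.225 [ 0.339 -0.156  0.187 -0.797  2.688  1.274] [0.089 0.027 0.84 ] lean 24.786257057609802 az -28.952580754930192
[[ 0.912 -0.183  0.367]
 [-0.113 -0.973 -0.203]
 [ 0.394  0.144 -0.908]] grasp [0.082 0.031 0.858]
```

>>> send_rows:
  commands:
    - [0.35,0,0.4,0]
    - [0.7,0,0.75,0]

```text
time: 7.48
tool_pos: [0.1266, 0.0224, 0.8271]
ee_rot: [2.855, -0.239, 0.569]
wrist_force: [0.0, 0.1, -0.3]
grip_width: 0.999
grip_force: 0.0
```

>>> send_rows:
  commands:
    - [0.35,0,0.4,0]
    - [0.7,0,0.75,0]
    - [0.7,0,0.75,0]

```text
time: 7.85
tool_pos: [0.2204, -0.0073, 0.7831]
ee_rot: [2.859, -0.249, 0.55]
wrist_force: [0.4, 0.4, 0.7]
grip_width: 1.001
grip_force: 0.0
```

```bash
python3 st.py
```

```text
7.85 [-0.37  -0.275  0.625 -0.148  2.36   1.247] [ 0.22  -0.007  0.783] lean 25.066133516827332 az -35.33849029494337
[[ 0.915 -0.206  0.346]
 [-0.124 -0.962 -0.245]
 [ 0.383  0.182 -0.906]] grasp [ 0.214 -0.003  0.8  ]
```

>>> send_rows:
  commands:
    - [-0.2,0,-0.5,0]
    - [-0.4,0,-1,0]
    - [-0.4,0,-1,0]

```text
time: 8.22
tool_pos: [0.1437, 0.0299, 0.8412]
ee_rot: [2.851, -0.245, 0.56]
wrist_force: [-0.3, 0.1, 0.2]
grip_width: 1.006
grip_force: 0.0
```

>>> send_rows:
  commands:
    - [-0.4,0,-0.5,0]
    - [-0.8,0,-1,0]
    - [-0.8,0,-1,0]

```text
time: 8.6
tool_pos: [0.0585, 0.0264, 0.8447]
ee_rot: [2.831, -0.234, 0.624]
wrist_force: [0.3, -0.4, 0.0]
grip_width: 1.003
grip_force: 0.0
```

```bash
python3 st.py
```

```text
8.6 [-0.114 -0.25   0.187 -0.528  2.707  1.086] [0.059 0.026 0.845] lean 28.100938963618653 az -33.324338994119415
[[ 0.896 -0.204  0.394]
 [-0.105 -0.96  -0.259]
 [ 0.431  0.191 -0.882]] grasp [0.051 0.031 0.861]
```

>>> send_rows:
  commands:
    - [-0.3,-0.3,-0.4,0]
    - [-0.6,-0.6,-0.8,0]
    - [-0.6,-0.6,-0.8,0]

```text
time: 8.98
tool_pos: [0.0316, 0.0441, 0.8481]
ee_rot: [2.788, -0.23, 0.714]
wrist_force: [0.7, 0.2, 0.6]
grip_width: 0.998
grip_force: 0.0
```

```bash
python3 st.py
```

```text
8.975 [-0.244 -0.32   0.187 -0.402  2.707  1.078] [0.032 0.044 0.848] lean 32.04321328118451 az -32.05501693988846
[[ 0.867 -0.214  0.45 ]
 [-0.089 -0.955 -0.282]
 [ 0.49   0.204 -0.848]] grasp [0.023 0.049 0.864]
```

Lean is 32° with no contact. Two more pushes.

>>> send_rows:
  commands:
    - [-0.3,-0.3,-0.4,0]
    - [-0.6,-0.6,-0.8,0]
    - [-0.6,-0.6,-0.8,0]

```text
time: 9.35
tool_pos: [0.0014, 0.0696, 0.8489]
ee_rot: [2.737, -0.221, 0.81]
wrist_force: [-1.0, -0.0, 0.1]
grip_width: 1.001
grip_force: 0.0
```

>>> send_rows:
  commands:
    - [-0.3,-0.2,-0.4,0]
    - [-0.7,-0.4,-0.8,0]
    - [-0.7,-0.4,-0.8,0]

```text
time: 9.72
tool_pos: [-0.0455, 0.0865, 0.8451]
ee_rot: [2.678, -0.212, 0.901]
wrist_force: [0.3, 0.2, -0.7]
grip_width: 1.004
grip_force: 0.0
```

```bash
python3 st.py
```

```text
9.725 [-0.345 -0.476  0.187 -0.295  2.708  1.069] [-0.046  0.086  0.845] lean 40.94219607948285 az -30.541041046648488
[[ 0.791 -0.235  0.564]
 [-0.042 -0.942 -0.333]
 [ 0.61   0.24  -0.755]] grasp [-0.056  0.093  0.859]
```

Lean is 41° at azimuth -30°, close to the scope's front direction of -19°. Next I move out of the fold along the reverse path and spin the tool so its y axis is level.

>>> send_rows:
  commands:
    - [0.29,0,0.38,0]
    - [0.58,0,0.77,0]

```text
time: 9.98
tool_pos: [0.0462, 0.058, 0.8224]
ee_rot: [2.677, -0.211, 0.903]
wrist_force: [0.3, -0.7, 1.0]
grip_width: 0.999
grip_force: 0.0
```

>>> send_rows:
  commands:
    - [0.29,0,0.38,0]
    - [0.58,0,0.77,0]

```text
time: 10.22
tool_pos: [0.1362, 0.0295, 0.7987]
ee_rot: [2.68, -0.211, 0.899]
wrist_force: [0.4, 0.0, 0.4]
grip_width: 0.997
grip_force: 0.0
```

>>> send_rows:
  commands:
    - [0.29,0,0.38,0.06]
    - [0.58,0,0.77,0.12]
    - [0.58,0,0.77,0.12]
    - [0.58,0,0.77,0.12]

```text
time: 10.72
tool_pos: [0.2237, 0.0017, 0.7762]
ee_rot: [2.685, -0.736, 0.998]
wrist_force: [-0.6, 0.6, 0.7]
grip_width: 1.0
grip_force: 0.0
```

```bash
cat >> st.py <<'E'
G=np.array([0.5437,0.2838,0.124])
for n,b in(("pre",.15),("grasp",0)):
    T=G+(.019-b)*z; print(n,T,"tool-delta/100mm",M.T@(T-s["tool_pos"])*10, "y tilt deg",np.degrees(np.arcsin(M[2,1])))
E
python3 st.py
```

```text
10.725 [-0.625 -0.536  0.918  0.066  2.049  1.533] [0.224 0.002 0.776] lean 40.778564211660175 az -30.67438146631519
[[ 0.652 -0.51   0.562]
 [-0.386 -0.86  -0.333]
 [ 0.653  0.    -0.757]] grasp [0.213 0.008 0.791]
pre [0.47  0.327 0.223] tool-delta/100mm [-3.264 -4.061  4.486] y tilt deg 0.01793389700071228
grasp [0.554 0.277 0.11 ] tool-delta/100mm [-3.264 -4.061  5.986] y tilt deg 0.01793389700071228
```

>>> send_rows:
  commands:
    - [-0.25,-0.3,0.33,0]
    - [-0.5,-0.6,0.67,0]
    - [-0.65,-0.81,0.9,0]

```text
time: 11.1
tool_pos: [0.2692, 0.0678, 0.6712]
ee_rot: [2.685, -0.724, 1.0]
wrist_force: [-1.2, 1.1, -0.1]
grip_width: 0.999
grip_force: 0.0
```

>>> send_rows:
  commands:
    - [-0.25,-0.3,0.33,0]
    - [-0.5,-0.6,0.67,0]
    - [-0.65,-0.81,0.9,0]

```text
time: 11.48
tool_pos: [0.2969, 0.0887, 0.6217]
ee_rot: [2.736, -0.728, 0.978]
wrist_force: [0.1, -0.5, 0.9]
grip_width: 0.999
grip_force: 0.0
```

>>> send_rows:
  commands:
    - [-0.25,-0.3,0.33,0]
    - [-0.5,-0.6,0.67,0]
    - [-0.65,-0.81,0.9,0]

```text
time: 11.85
tool_pos: [0.3037, 0.0911, 0.6085]
ee_rot: [2.788, -0.723, 0.964]
wrist_force: [-0.2, 0.5, 0.7]
grip_width: 1.0
grip_force: 0.0
```

>>> send_rows:
  commands:
    - [-0.25,-0.3,0.33,0]
    - [-0.5,-0.6,0.67,0]
    - [-0.65,-0.81,0.9,0]
    - [-0.65,-0.81,0.9,0]
    - [-0.65,-0.81,0.9,0]

```text
time: 12.48
tool_pos: [0.3039, 0.0945, 0.595]
ee_rot: [2.837, -0.718, 0.952]
wrist_force: [-0.3, 0.1, 1.0]
grip_width: 1.0
grip_force: 0.0
```

```bash
python3 st.py
```

```text
12.475 [-1.507 -0.913  1.423  0.733  2.199  1.131] [0.304 0.095 0.595] lean 36.22792438431911 az -20.09788996065519
[[ 0.7   -0.449  0.555]
 [-0.41  -0.889 -0.203]
 [ 0.585 -0.085 -0.807]] grasp [0.293 0.098 0.61 ]
pre [0.471 0.31  0.23 ] tool-delta/100mm [-1.852 -2.359  3.436] y tilt deg -4.898508390189168
grasp [0.554 0.28  0.109] tool-delta/100mm [-1.852 -2.359  4.936] y tilt deg -4.898508390189168
```

The wrist came too near the base axis and joint 2 hit its limit. That tilted the tool slightly, to lean 36° at azimuth -20°, which is still good. I'll go outward first, then approach from there.

>>> send_rows:
  commands:
    - [0.27,-0.1,0.2,0]
    - [0.53,-0.2,0.4,0]
    - [0.8,-0.27,0.6,0]
    - [0.8,-0.27,0.6,0]

```text
time: 12.98
tool_pos: [0.3921, 0.0607, 0.6209]
ee_rot: [2.847, -0.726, 0.947]
wrist_force: [-0.8, 0.1, 0.6]
grip_width: 1.0
grip_force: 0.0
```

>>> send_rows:
  commands:
    - [0.27,-0.1,0.2,0]
    - [0.53,-0.2,0.4,0]
    - [0.8,-0.27,0.6,0]
    - [0.8,-0.27,0.6,0]

```text
time: 13.48
tool_pos: [0.4814, 0.0392, 0.6538]
ee_rot: [2.864, -0.716, 0.934]
wrist_force: [0.3, -0.2, -1.0]
grip_width: 1.001
grip_force: 0.0
```

```bash
python3 st.py
```

```text
13.475 [-2.403 -0.913  1.115  1.792  2.6    1.395] [0.481 0.039 0.654] lean 35.210671128159035 az -18.315683328950062
[[ 0.711 -0.441  0.547]
 [-0.414 -0.892 -0.181]
 [ 0.568 -0.098 -0.817]] grasp [0.471 0.043 0.669]
pre [0.472 0.308 0.231] tool-delta/100mm [-3.58  -1.94   2.917] y tilt deg -5.598453660852638
grasp [0.554 0.28  0.108] tool-delta/100mm [-3.58  -1.94   4.417] y tilt deg -5.598453660852638
```

```bash
cat > kin.py <<'E'
from h import *
from scipy.optimize import least_squares
D=[([-1.45482678,.25926451,1.53594159,0,1.34800721,-.20278757],[.17232958,-.52179855,.21791673],[-3.10017642,-.4983333,-.00008846]),
([-1.454849,.392814,.356206,-.00004,2.389370,.297653],[.172497,-.523388,.619462],[3.126,-.285,.001]),
([-.175,.155,.187,-.144,2.707,1.447],[.3252,.0323,.766],[3.058,-.284,.128]),
([.225,.01,.187,-.464,2.707,1.531],[.2034,.0894,.8086],[2.986,-.268,.367]),
([-.345,-.476,.187,-.295,2.708,1.069],[-.0455,.0865,.8451],[2.678,-.212,.901]),
([-.625,-.536,.918,.066,2.049,1.533],[.2237,.0017,.7762],[2.685,-.736,.998]),
([-1.507,-.913,1.423,.733,2.199,1.131],[.3039,.0945,.595],[2.837,-.718,.952]),
([-2.403,-.913,1.115,1.792,2.6,1.395],[.4814,.0392,.6538],[2.864,-.716,.934])]
def rot(q): 
    Z=lambda a:R.from_rotvec([0,0,a]);Y=lambda a:R.from_rotvec([0,a,0])
    return Z(q[0]),Z(q[0])*Y(q[1]),Z(q[0])*Y(q[1]+q[2]),Z(q[0])*Y(q[1]+q[2])*Z(q[3]),Z(q[0])*Y(q[1]+q[2])*Z(q[3])*Y(q[4]),Z(q[0])*Y(q[1]+q[2])*Z(q[3])*Y(q[4])*Z(q[5])
def fk(p,q):
    r=rot(q)
    return r[0].apply([p[0],p[1],p[2]])+r[1].apply([0,0,p[3]])+r[2].apply([p[4],0,p[5]])+r[3].apply([0,p[8],0])+r[4].apply([p[7],0,p[6]]), r[5]*R.from_rotvec([0,0,p[9]])
def fit():
    def res(p):
        o=[]
        for q,t,e in D:
            P,Q=fk(p,q);o+=list((P-t)*10)+list((Q.inv()*R.from_rotvec(e)).as_rotvec())
        return o
    best=min((least_squares(res,[0,.1,.3,.4,0,.4,.25,0,0,a]) for a in(0,1.57,3.14,-1.57)),key=lambda s:s.cost)
    return best
E
python3 - <<'E'
from kin import *
b=fit();print(b.cost,b.x.round(4));print(np.abs(b.fun).reshape(-1,6).max(0), b.fun.reshape(-1,6).round(3))
np.save("p.npy",b.x)
E
```

```text
1.0679633699886936e-05 [ 0.0000e+00  1.1060e-01  2.2180e-01  5.3430e-01  6.0200e-02  4.2590e-01
  3.6690e-01 -0.0000e+00  2.0000e-04  1.5707e+00]
[0.00086837 0.00192831 0.00207591 0.0007112  0.0005724  0.00100871] [[-0.    -0.     0.     0.    -0.     0.   ]
 [-0.    -0.    -0.     0.001 -0.     0.   ]
 [-0.     0.002 -0.    -0.     0.     0.001]
 [ 0.001 -0.001 -0.    -0.    -0.    -0.001]
 [-0.001 -0.    -0.    -0.    -0.     0.   ]
 [ 0.    -0.    -0.001  0.    -0.     0.   ]
 [ 0.     0.002 -0.    -0.001 -0.    -0.   ]
 [-0.001 -0.001  0.002  0.    -0.001 -0.   ]]
```

The kinematic model fits to 0.2 mm. The arm is on the "leaning over backwards" branch, so I'll plan a path back to the forward branch with the tool orientation held.

```bash
cat >> kin.py <<'E'
p=np.load("p.npy") if __import__("os").path.exists("p.npy") else None
lo=np.array([-3.14,-.91,.19,-1.22,.22,-3.12])+.0;hi=np.array([3.14,2.08,2.58,4.36,2.71,3.12])
def ik(T,Q,q0):
    f=lambda q:np.r_[(fk(p,q)[0]-T)*10,(fk(p,q)[1].inv()*Q).as_rotvec()*3]
    s=least_squares(f,np.clip(q0,lo+1e-4,hi-1e-4),bounds=(lo,hi));return s.x,np.abs(s.fun).max()
def follow(wp,Q,q,step=.02):
    wp=[np.array(w) for w in wp];worst=0;mj=0;out=[]
    for a,b in zip(wp,wp[1:]):
        n=max(1,int(np.ceil(np.linalg.norm(b-a)/step)))
        for i in range(1,n+1):
            q1,e=ik(a+(b-a)*i/n,Q,q);worst=max(worst,e);mj=max(mj,np.abs(q1-q).max());q=q1
        out.append(q.round(2))
    return q,worst,mj,out
E
python3 - <<'E'
from kin import *
np.set_printoptions(precision=3,suppress=True)
s=state();Q=R.from_rotvec(s["ee_rot"]);z=Q.as_matrix()[:,2];T=s["tool_pos"]
G=np.array([0.5437,0.2838,0.124]);pre=G-.131*z
def mk(c,s_):return s_*np.array([np.cos(c),np.sin(c),0])+.1106*np.array([-np.sin(c),np.cos(c),0])
for c in(-1.5,-1.2,-.9,-.6,-.35,0):
  for h in(.95,1.05):
    W=lambda s_,hh:mk(c,s_)+[0,0,hh]
    wp=[T,W(-.25,h)+.367*z,W(.25,h)+.367*z,W(.35,.8)+.367*z,pre+[-.05,-.1,.25],pre,G+.019*z]
    q,w,mj,out=follow(wp,Q,s["qpos"])
    print(c,h,"worst",w,"maxjump",mj);
    if w<.1: print(np.array(wp),*out,sep="\n")
E
```

```text
-1.5 0.95 worst 0.09736763051755848 maxjump 0.11933955154250098
[[ 0.481  0.039  0.654]
 [ 0.294  0.191  0.65 ]
 [ 0.329 -0.308  0.65 ]
 [ 0.336 -0.408  0.5  ]
 [ 0.422  0.208  0.481]
 [ 0.472  0.308  0.231]
 [ 0.554  0.28   0.108]]
[-1.5  -0.9   1.16  0.9   2.39  1.38]
[-1.5  -0.24  1.16  0.6   1.89  0.85]
[-1.5  -0.15  1.46  0.56  1.56  0.63]
[ 0.57 -0.18  1.53 -0.47  1.39  2.62]
[ 0.7   0.15  1.82 -0.66  0.94  3.1 ]
[ 0.53  0.35  1.87 -0.75  0.65  3.12]
-1.5 1.05 worst 0.09736762977191163 maxjump 0.11933955154249887
[[ 0.481  0.039  0.654]
 [ 0.294  0.191  0.75 ]
 [ 0.329 -0.308  0.75 ]
 [ 0.336 -0.408  0.5  ]
 [ 0.422  0.208  0.481]
 [ 0.472  0.308  0.231]
 [ 0.554  0.28   0.108]]
[-1.5  -0.7   0.78  1.08  2.49  1.62]
[-1.5  -0.11  0.78  0.67  2.1   1.02]
[-1.5  -0.15  1.46  0.56  1.56  0.63]
[ 0.57 -0.18  1.53 -0.47  1.39  2.62]
[ 0.7   0.15  1.82 -0.66  0.94  3.1 ]
[ 0.53  0.35  1.87 -0.75  0.65  3.12]
-1.2 0.95 worst 0.09736763075968016 maxjump 0.11184240018857583
[[ 0.481  0.039  0.654]
 [ 0.213  0.207  0.65 ]
 [ 0.395 -0.259  0.65 ]
 [ 0.431 -0.353  0.5  ]
 [ 0.422  0.208  0
[... 3724 characters left out ...]
4  0.28   0.108]]
[ 0.   -0.9   1.16 -0.24  2.28  1.85]
[-0.   -0.24  1.16 -0.18  1.63  1.99]
[-0.   -0.15  1.46 -0.19  1.24  2.07]
[ 0.57 -0.18  1.53 -0.47  1.39  2.62]
[ 0.7   0.15  1.82 -0.66  0.94  3.1 ]
[ 0.53  0.35  1.87 -0.75  0.65  3.12]
0 1.05 worst 0.097367630750627 maxjump 0.4340207204859847
[[ 0.481  0.039  0.654]
 [-0.049  0.044  0.75 ]
 [ 0.451  0.044  0.75 ]
 [ 0.551  0.044  0.5  ]
 [ 0.422  0.208  0.481]
 [ 0.472  0.308  0.231]
 [ 0.554  0.28   0.108]]
[ 0.   -0.7   0.78 -0.29  2.45  1.78]
[-0.   -0.11  0.78 -0.19  1.88  1.95]
[-0.   -0.15  1.46 -0.19  1.24  2.07]
[ 0.57 -0.18  1.53 -0.47  1.39  2.62]
[ 0.7   0.15  1.82 -0.66  0.94  3.1 ]
[ 0.53  0.35  1.87 -0.75  0.65  3.12]
```

>>> send_rows:
  commands:
    - [-0.35,-0.07,-0.43,0]
    - [-0.69,-0.14,-0.85,0]
    - [-0.69,-0.14,-0.85,0]

```text
time: 13.85
tool_pos: [0.3881, 0.103, 0.685]
ee_rot: [2.877, -0.693, 0.935]
wrist_force: [0.5, 0.3, -0.5]
grip_width: 1.002
grip_force: 0.0
```

>>> send_rows:
  commands:
    - [-0.35,-0.07,-0.43,0]
    - [-0.69,-0.14,-0.85,0]
    - [-0.69,-0.14,-0.85,0]

```text
time: 14.22
tool_pos: [0.2986, 0.1577, 0.717]
ee_rot: [2.872, -0.692, 0.936]
wrist_force: [0.2, -0.8, 0.6]
grip_width: 0.999
grip_force: 0.0
```

>>> send_rows:
  commands:
    - [-0.35,-0.07,-0.43,0]
    - [-0.69,-0.14,-0.85,0]
    - [-0.69,-0.14,-0.85,0]

```text
time: 14.6
tool_pos: [0.2104, 0.2107, 0.7488]
ee_rot: [2.865, -0.706, 0.938]
wrist_force: [0.1, 0.0, 0.5]
grip_width: 1.003
grip_force: 0.0
```

```bash
python3 st.py|head -4
```

```text
14.6 [-1.19  -0.707  0.785  0.796  2.472  1.641] [0.21  0.211 0.749] lean 35.3822350063537 az -18.154970155568495
[[ 0.713 -0.435  0.55 ]
 [-0.408 -0.895 -0.18 ]
 [ 0.571 -0.096 -0.815]] grasp [0.2   0.214 0.764]
```

Matches the plan (q1 -1.19). Now leg 2, forward over the base.

>>> send_rows:
  commands:
    - [0.4,0.42,0.23,0]
    - [0.8,0.84,0.46,0]
    - [0.8,0.84,0.46,0]

```text
time: 14.98
tool_pos: [0.2603, 0.0847, 0.7452]
ee_rot: [2.876, -0.732, 0.927]
wrist_force: [-0.5, -0.0, 0.0]
grip_width: 1.0
grip_force: 0.0
```

>>> send_rows:
  commands:
    - [0.4,0.42,0.23,0]
    - [0.8,0.84,0.46,0]
    - [0.8,0.84,0.46,0]

```text
time: 15.35
tool_pos: [0.3054, -0.0303, 0.7441]
ee_rot: [2.874, -0.73, 0.926]
wrist_force: [0.3, 0.5, -0.1]
grip_width: 1.0
grip_force: 0.0
```

>>> send_rows:
  commands:
    - [0.4,0.42,0.23,0]
    - [0.8,0.84,0.46,0]
    - [0.8,0.84,0.46,0]

```text
time: 15.72
tool_pos: [0.3497, -0.146, 0.7432]
ee_rot: [2.873, -0.729, 0.927]
wrist_force: [-0.9, 0.9, -0.2]
grip_width: 1.0
grip_force: 0.0
```

>>> send_rows:
  commands:
    - [0.4,0.42,0.23,0]
    - [0.8,0.84,0.46,0]
    - [0.8,0.84,0.46,0]

```text
time: 16.1
tool_pos: [0.3944, -0.262, 0.7423]
ee_rot: [2.873, -0.727, 0.928]
wrist_force: [0.2, 0.9, -0.5]
grip_width: 1.003
grip_force: 0.0
```

```bash
python3 st.py|head -4
```

```text
16.1 [-1.204 -0.116  0.804  0.51   1.991  1.184] [ 0.394 -0.262  0.742] lean 34.8301999729864 az -17.672873909560053
[[ 0.712 -0.444  0.544]
 [-0.422 -0.89  -0.173]
 [ 0.561 -0.106 -0.821]] grasp [ 0.384 -0.259  0.758]
```

>>> send_rows:
  commands:
    - [-0.41,-0.42,0.17,0]
    - [-0.81,-0.83,0.34,0]
    - [-0.81,-0.83,0.34,0]

```text
time: 16.48
tool_pos: [0.3893, -0.1493, 0.6805]
ee_rot: [2.868, -0.709, 0.936]
wrist_force: [-0.3, 0.0, 0.6]
grip_width: 0.998
grip_force: 0.0
```

>>> send_rows:
  commands:
    - [-0.41,-0.42,0.17,0]
    - [-0.81,-0.83,0.34,0]
    - [-0.81,-0.83,0.34,0]

```text
time: 16.85
tool_pos: [0.3876, -0.0486, 0.6159]
ee_rot: [2.871, -0.703, 0.939]
wrist_force: [0.2, 0.6, 1.4]
grip_width: 1.003
grip_force: 0.0
```

>>> send_rows:
  commands:
    - [-0.41,-0.42,0.17,0]
    - [-0.81,-0.83,0.34,0]
    - [-0.81,-0.83,0.34,0]

```text
time: 17.23
tool_pos: [0.3865, 0.0478, 0.5501]
ee_rot: [2.865, -0.719, 0.935]
wrist_force: [1.1, 0.6, 0.5]
grip_width: 1.001
grip_force: 0.0
```

>>> send_rows:
  commands:
    - [-0.41,-0.42,0.17,0]
    - [-0.81,-0.83,0.34,0]
    - [-0.81,-0.83,0.34,0]

```text
time: 17.6
tool_pos: [0.3831, 0.1528, 0.4818]
ee_rot: [2.871, -0.705, 0.927]
wrist_force: [-0.4, -0.6, -0.8]
grip_width: 0.999
grip_force: 0.0
```

>>> send_rows:
  commands:
    - [-0.41,-0.42,0.17,-0.03]
    - [-0.81,-0.83,0.34,-0.06]
    - [-0.81,-0.83,0.34,-0.06]
    - [-0.81,-0.83,0.34,-0.06]

```text
time: 18.1
tool_pos: [0.3833, 0.2492, 0.4204]
ee_rot: [2.869, -0.442, 0.909]
wrist_force: [0.4, -0.3, 0.3]
grip_width: 1.0
grip_force: 0.0
```

```bash
python3 st.py
```

```text
18.1 [ 0.738 -0.154  1.653 -0.542  1.344  2.658] [0.383 0.249 0.42 ] lean 35.23705937091932 az -18.27364494959152
[[ 0.78  -0.303  0.548]
 [-0.243 -0.953 -0.181]
 [ 0.577  0.008 -0.817]] grasp [0.373 0.253 0.436]
pre [0.472 0.307 0.231] tool-delta/100mm [-0.544 -0.839  1.927] y tilt deg 0.4402034836949954
grasp [0.554 0.28  0.108] tool-delta/100mm [-0.544 -0.839  3.427] y tilt deg 0.4402034836949954
```

>>> send_rows:
  commands:
    - [-0.27,-0.42,0.48,0]
    - [-0.54,-0.84,0.96,0]
    - [-0.54,-0.84,0.96,0]

```text
time: 18.48
tool_pos: [0.4186, 0.325, 0.3069]
ee_rot: [2.867, -0.44, 0.904]
wrist_force: [0.5, -0.6, -0.1]
grip_width: 0.996
grip_force: 0.0
```

>>> send_rows:
  commands:
    - [0,0,0.5,0]
    - [0,0,0.97,0]
    - [0,0,0.97,0]
    - [0,0,0.97,0]

```text
time: 18.98
tool_pos: [0.4717, 0.3089, 0.2326]
ee_rot: [2.87, -0.44, 0.913]
wrist_force: [0.9, -0.2, 0.4]
grip_width: 1.004
grip_force: 0.0
```

```bash
python3 st.py; python3 - <<'E'
from kin import *
np.set_printoptions(precision=3,suppress=True)
s=state();Q=R.from_rotvec(s["ee_rot"]);z=Q.as_matrix()[:,2];T=s["tool_pos"]
g=np.array([0.5437,0.2838,0.124])+.019*z; l=g+[0,0,.045]; st=np.array([.522,-.283,.138])+.019*z
for wp in([T,g,l,l+[-.12,-.03,.02],l+[-.12,-.03,.1],[st[0]-.1,st[1]+.3,st[2]+.12],st+[0,0,.06],st],):
    q,w,mj,out=follow(wp,Q,s["qpos"]);print(w,mj,*out,sep="\n");print(np.array(wp))
c=capture("side");im=cv2.resize(c["frame"][90:240,230:430],None,fx=3.5,fy=3.5,interpolation=cv2.INTER_CUBIC);cv2.imwrite("pics/pre.png",im[:,:,::-1])
E
```

```text
18.975 [ 0.704  0.146  1.818 -0.658  0.936  2.914] [0.472 0.309 0.233] lean 35.35628393961444 az -17.97883210461641
[[ 0.779 -0.301  0.55 ]
 [-0.243 -0.954 -0.179]
 [ 0.579  0.005 -0.816]] grasp [0.461 0.312 0.248]
pre [0.472 0.307 0.231] tool-delta/100mm [-0.007  0.016  0.017] y tilt deg 0.31479786162524376
grasp [0.554 0.28  0.109] tool-delta/100mm [-0.007  0.016  1.517] y tilt deg 0.31479786162524376
1.3395939409827085e-09
0.13611915933962448
[ 0.55  0.36  1.89 -0.83  0.64  3.05]
[ 0.55  0.29  1.85 -0.74  0.71  2.93]
[ 0.65  0.09  2.05 -0.75  0.77  3.02]
[ 0.65 -0.01  1.93 -0.63  0.94  2.83]
[-0.14 -0.32  2.2  -0.16  0.66  1.83]
[-0.87  0.09  2.02  0.6   0.57  0.56]
[-0.87  0.19  2.1   0.81  0.44  0.33]
[[ 0.472  0.309  0.233]
 [ 0.554  0.28   0.109]
 [ 0.554  0.28   0.154]
 [ 0.434  0.25   0.174]
 [ 0.434  0.25   0.254]
 [ 0.432  0.014  0.243]
 [ 0.532 -0.286  0.183]
 [ 0.532 -0.286  0.123]]
```

View pics/pre.png

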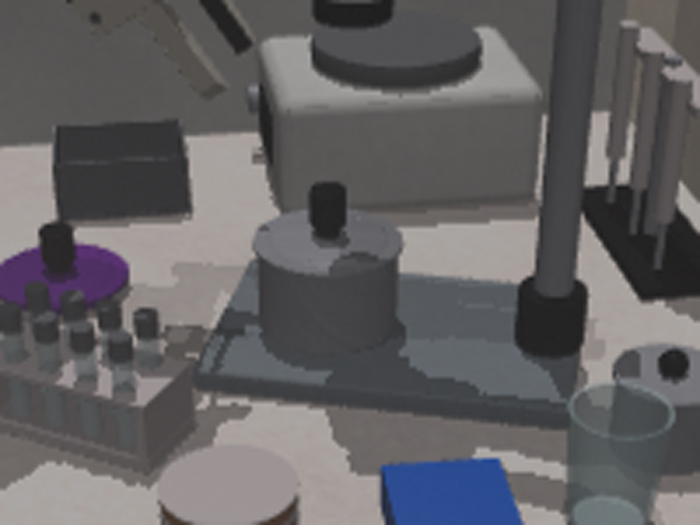

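The crop shows the open fingers at upper left, tips near (210,90) and (243,45), aimed at the knob at (328,208). The dish and its neighbours are undisturbed. Now I go in along the tool axis and close.

>>> send_rows:
  commands:
    - [0,0.01,0.35,0]
    - [0,0.02,0.7,0]
    - [0,0.02,1,0]

```text
time: 19.4
tool_pos: [0.5257, 0.2905, 0.1498]
ee_rot: [2.871, -0.435, 0.914]
wrist_force: [-0.1, 0.5, -0.3]
grip_width: 1.003
grip_force: 0.0
```

>>> send_rows:
  commands:
    - [0,0,0.25,0]
    - [0,0,0.45,0]
    - [0,0,0.52,0]
    - [0,0,0.52,0]
    - [0,0,0.52,0]

```text
time: 20.02
tool_pos: [0.5531, 0.2808, 0.1062]
ee_rot: [2.871, -0.435, 0.91]
wrist_force: [0.4, 0.9, -0.6]
grip_width: 0.998
grip_force: 0.0
```

```bash
python3 st.py; python3 - <<'E'
from h import *
c=capture("side");im=cv2.resize(c["frame"][110:210,260:390],None,fx=5,fy=5,interpolation=cv2.INTER_CUBIC);cv2.imwrite("pics/at.png",im[:,:,::-1])
E
```

```text
20.025 [ 0.551  0.361  1.894 -0.837  0.633  3.051] [0.553 0.281 0.106] lean 35.25964770236064 az -17.998360318795793
[[ 0.781 -0.299  0.549]
 [-0.24  -0.954 -0.178]
 [ 0.577  0.008 -0.817]] grasp [0.543 0.284 0.122]
pre [0.472 0.307 0.231] tool-delta/100mm [ 0.022  0.001 -1.512] y tilt deg 0.443970843333351
grasp [0.554 0.28  0.108] tool-delta/100mm [ 0.022  0.001 -0.012] y tilt deg 0.443970843333351
```

View pics/at.png

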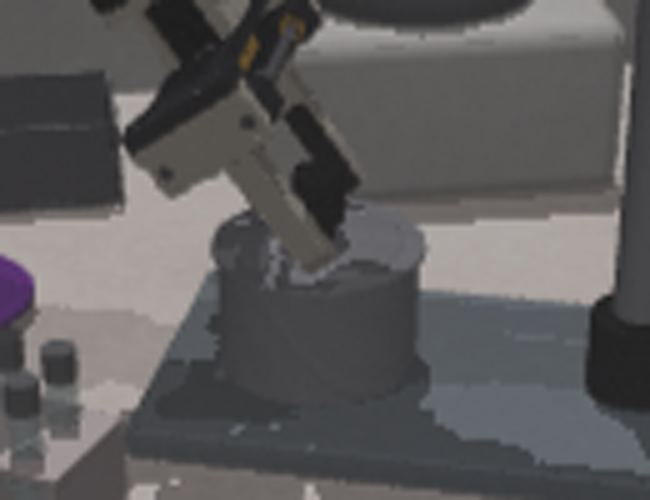

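The picture shows the fingers straddling the knob near (315,235), with the near finger clear of the plate. Closing.

>>> send_rows:
  commands:
    - [0,0,0,0]
    - [0,0,0,0]
    - [0,0,0,0]
    - [0,0,0,0]
    - [0,0,0,0]
    - [0,0,0,0]
  grip: 1
  force: 45

```text
time: 20.82
tool_pos: [0.553, 0.2803, 0.1051]
ee_rot: [2.87, -0.435, 0.908]
wrist_force: [0.2, 0.3, -0.2]
grip_width: 0.406
grip_force: 0.0
```

>>> send_rows:
  commands:
    - [0,0,0,0]
    - [0,0,0,0]
    - [0,0,0,0]

```text
time: 21.2
tool_pos: [0.553, 0.2804, 0.1052]
ee_rot: [2.87, -0.435, 0.908]
wrist_force: [-0.9, -0.4, -0.4]
grip_width: 0.315
grip_force: 45.0
```

Held: opening 29 mm on the 30 mm knob, grip 45 N. Lift straight up.

>>> send_rows:
  commands:
    - [0.05,0,-0.07,0]
    - [0.1,0,-0.14,0]
    - [0.15,0,-0.21,0]
    - [0.2,0,-0.28,0]
    - [0.25,0,-0.35,0]
    - [0.26,0,-0.37,0]
    - [0.26,0,-0.37,0]

```text
time: 22.08
tool_pos: [0.553, 0.2807, 0.1505]
ee_rot: [2.87, -0.435, 0.909]
wrist_force: [-0.6, 0.1, -3.7]
grip_width: 0.315
grip_force: 45.0
```

```bash
python3 st.py|head -4; python3 - <<'E'
from h import *
c=capture("side");im=cv2.resize(c["frame"][100:220,250:390],None,fx=4.5,fy=4.5,interpolation=cv2.INTER_CUBIC);cv2.imwrite("pics/lift.png",im[:,:,::-1]);print(state()["wrist_force"],state()["grip_force"])
E
```

```text
22.075 [ 0.551  0.298  1.849 -0.739  0.711  2.927] [0.553 0.281 0.151] lean 35.20764179157649 az -18.092035364151346
[[ 0.781 -0.299  0.548]
 [-0.24  -0.954 -0.179]
 [ 0.576  0.009 -0.817]] grasp [0.543 0.284 0.166]
[-0.35602278 -0.43433478 -2.47114437] 44.96597170829773
```

View pics/lift.png

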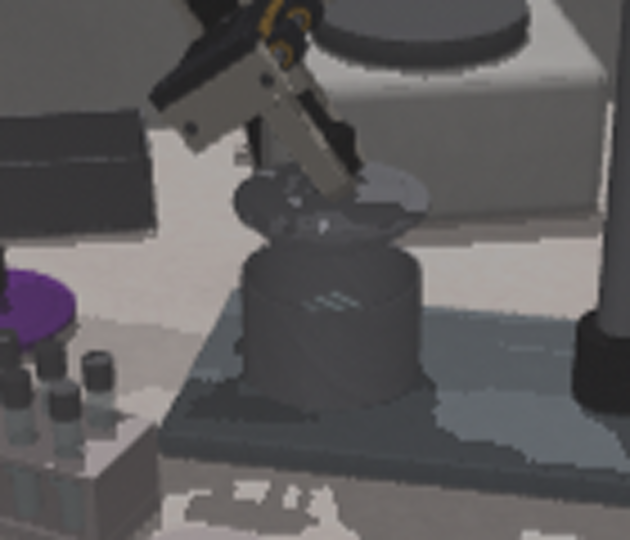

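The lid hangs level over the dish at about (330,205), with the slides visible in the dish below, which has not moved. Weight is about 3 N. Next: out to the front, up, then across to the stand.

>>> send_rows:
  commands:
    - [-0.05,0.06,-0.11,0]
    - [-0.15,0.18,-0.33,0]
    - [-0.26,0.32,-0.59,0]
    - [-0.39,0.48,-0.88,0]

```text
time: 22.62
tool_pos: [0.4584, 0.2594, 0.2004]
ee_rot: [2.87, -0.435, 0.907]
wrist_force: [-0.7, 0.5, -2.8]
grip_width: 0.312
grip_force: 45.0
```

>>> send_rows:
  commands:
    - [0.1,0.22,-0.16,0]
    - [0.2,0.44,-0.3,0]
    - [0.28,0.64,-0.41,0]

```text
time: 23.0
tool_pos: [0.439, 0.1988, 0.2511]
ee_rot: [2.871, -0.434, 0.909]
wrist_force: [0.5, 1.0, -2.2]
grip_width: 0.316
grip_force: 45.0
```

>>> send_rows:
  commands:
    - [0.12,0.3,0.09,0]
    - [0.24,0.6,0.17,0]
    - [0.36,0.91,0.26,0]

```text
time: 23.38
tool_pos: [0.4542, 0.0986, 0.2506]
ee_rot: [2.87, -0.434, 0.908]
wrist_force: [0.5, 0.1, -3.1]
grip_width: 0.315
grip_force: 45.0
```

>>> send_rows:
  commands:
    - [0.12,0.3,0.09,0]
    - [0.24,0.6,0.17,0]
    - [0.36,0.91,0.26,0]

```text
time: 23.75
tool_pos: [0.4693, -0.0013, 0.2507]
ee_rot: [2.871, -0.434, 0.907]
wrist_force: [0.7, 0.3, -3.3]
grip_width: 0.318
grip_force: 45.0
```

```bash
python3 st.py|head -4
```

```text
23.75 [-0.178 -0.253  2.137 -0.131  0.653  1.773] [ 0.469 -0.001  0.251] lean 35.15936155503054 az -18.11162850793008
[[ 0.782 -0.298  0.547]
 [-0.239 -0.954 -0.179]
 [ 0.576  0.009 -0.818]] grasp [0.459 0.002 0.266]
```

>>> send_rows:
  commands:
    - [0.1,0.28,0.14,0]
    - [0.2,0.57,0.28,0]
    - [0.29,0.85,0.42,0]

```text
time: 24.12
tool_pos: [0.4898, -0.0967, 0.2337]
ee_rot: [2.871, -0.434, 0.907]
wrist_force: [1.1, 0.3, -3.2]
grip_width: 0.317
grip_force: 45.0
```

>>> send_rows:
  commands:
    - [0.1,0.28,0.14,0]
    - [0.2,0.57,0.28,0]
    - [0.29,0.85,0.42,0]

```text
time: 24.5
tool_pos: [0.5103, -0.192, 0.2169]
ee_rot: [2.871, -0.434, 0.907]
wrist_force: [1.3, 0.1, -3.2]
grip_width: 0.317
grip_force: 45.0
```

>>> send_rows:
  commands:
    - [0.1,0.28,0.14,0]
    - [0.2,0.57,0.28,0]
    - [0.29,0.85,0.42,0]
    - [0.29,0.85,0.42,0]
    - [0.29,0.85,0.42,0]

```text
time: 25.12
tool_pos: [0.5307, -0.2861, 0.1998]
ee_rot: [2.872, -0.434, 0.906]
wrist_force: [0.3, 0.4, -2.6]
grip_width: 0.316
grip_force: 45.0
```

```bash
python3 st.py|head -4; python3 - <<'E'
from h import *
s=state();M=R.from_rotvec(s["ee_rot"]).as_matrix();print(M.T@(np.array([.5315,-.2864,.145])-s["tool_pos"])*10,s["wrist_force"])
ims=[]
c=capture("side");ims.append(cv2.resize(c["frame"][180:380,270:450],(540,600)));
cv2.imwrite("pics/st.png",ims[0][:,:,::-1])
E
```

```text
25.125 [-0.873  0.066  1.999  0.557  0.614  0.613] [ 0.531 -0.286  0.2  ] lean 35.09933881180648 az -17.978420652752803
[[ 0.782 -0.298  0.547]
 [-0.24  -0.955 -0.177]
 [ 0.575  0.008 -0.818]] grasp [ 0.52  -0.283  0.215]
[-0.30798079 -0.00354675  0.4537882 ] [ 0.31064956  0.38855006 -2.59641786]
```

View pics/st.png

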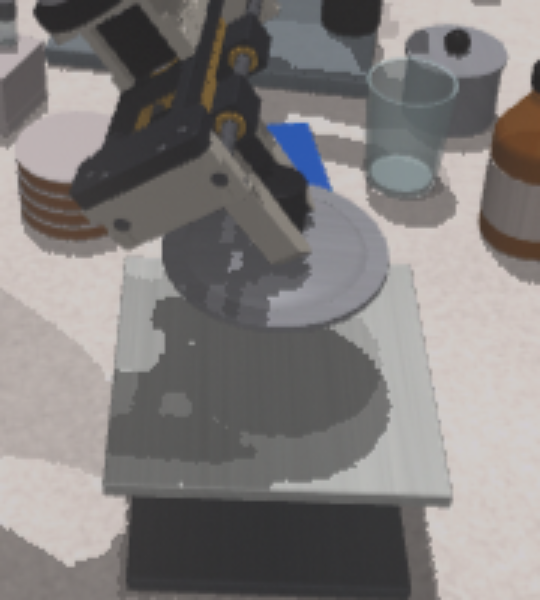

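The lid is level above the platform, with its disc around (275,255) in the crop and clear of everything. I'll lower to about 10 mm above the expected contact, then creep.

>>> send_rows:
  commands:
    - [-0.09,0,0.13,0]
    - [-0.18,0,0.25,0]
    - [-0.26,0,0.37,0]
    - [-0.33,0,0.47,0]
    - [-0.33,0,0.47,0]

```text
time: 25.8
tool_pos: [0.5309, -0.286, 0.1423]
ee_rot: [2.873, -0.434, 0.907]
wrist_force: [-0.4, 0.5, -2.9]
grip_width: 0.315
grip_force: 45.0
```

>>> send_rows:
  commands:
    - [-0.006,0,0.009,0]
    - [-0.012,0,0.016,0]
    - [-0.017,0,0.025,0]
    - [-0.023,0,0.033,0]
    - [-0.029,0,0.041,0]
    - [-0.035,0,0.049,0]

```text
time: 26.55
tool_pos: [0.5313, -0.288, 0.1369]
ee_rot: [2.87, -0.435, 0.908]
wrist_force: [0.6, -1.2, -2.7]
grip_width: 0.317
grip_force: 45.0
```

>>> send_rows:
  commands:
    - [-0.006,0,0.009,0]
    - [-0.012,0,0.016,0]
    - [-0.017,0,0.025,0]
    - [-0.023,0,0.033,0]
    - [-0.023,0,0.033,0]

```text
time: 27.18
tool_pos: [0.5313, -0.288, 0.1329]
ee_rot: [2.87, -0.435, 0.908]
wrist_force: [0.3, -0.2, -3.5]
grip_width: 0.315
grip_force: 45.0
```

>>> send_rows:
  commands:
    - [-0.006,0,0.009,0]
    - [-0.012,0,0.016,0]
    - [-0.012,0,0.016,0]

```text
time: 27.55
tool_pos: [0.5312, -0.2879, 0.1309]
ee_rot: [2.87, -0.435, 0.908]
wrist_force: [0.6, 0.0, -3.0]
grip_width: 0.317
grip_force: 45.0
```

>>> send_rows:
  commands:
    - [-0.006,0,0.008,0]
    - [-0.009,0,0.012,0]
    - [-0.009,0,0.012,0]

```text
time: 27.92
tool_pos: [0.5312, -0.288, 0.1294]
ee_rot: [2.87, -0.435, 0.908]
wrist_force: [-0.1, 0.1, -2.5]
grip_width: 0.311
grip_force: 45.0
```

>>> send_rows:
  commands:
    - [-0.006,0,0.008,0]
    - [-0.006,0,0.008,0]
    - [-0.006,0,0.008,0]

```text
time: 28.3
tool_pos: [0.5314, -0.2882, 0.1289]
ee_rot: [2.87, -0.435, 0.909]
wrist_force: [-1.1, 0.5, 1.2]
grip_width: 0.312
grip_force: 45.0
```

Contact at TCP z 0.129: wrist z force went from -3 to +1.2 N, and 0.129 was predicted. One slight further press to confirm the stand.

>>> send_rows:
  commands:
    - [-0.002,0,0.003,0]
    - [-0.002,0,0.003,0]
    - [-0.002,0,0.003,0]

```text
time: 28.68
tool_pos: [0.5314, -0.2883, 0.1289]
ee_rot: [2.869, -0.435, 0.91]
wrist_force: [-4.7, 1.1, 5.3]
grip_width: 0.316
grip_force: 45.0
```

Standing with about 8 N on the stand. Relax the grip, then open.

>>> send_rows:
  commands:
    - [0,0,0,0]
    - [0,0,0,0]
  force: 6

```text
time: 28.92
tool_pos: [0.5315, -0.2882, 0.1288]
ee_rot: [2.869, -0.435, 0.91]
wrist_force: [-4.3, 1.6, 5.3]
grip_width: 0.323
grip_force: 6.0
```

>>> send_rows:
  commands:
    - [0,0,0,0]
    - [0,0,0,0]
    - [0,0,0,0]
    - [0,0,0,0]
    - [0,0,0,0]
    - [0,0,0,0]
  grip: -0.6

```text
time: 29.68
tool_pos: [0.5312, -0.288, 0.1281]
ee_rot: [2.87, -0.435, 0.908]
wrist_force: [-0.0, 0.3, -0.6]
grip_width: 0.795
grip_force: 0.0
```

```bash
python3 st.py|head -4; python3 - <<'E'
from h import *
c=capture("side");im=cv2.resize(c["frame"][180:380,270:450],(540,600))
t=capture("top")
cv2.imwrite("pics/rel.png",im[:,:,::-1])
E
```

```text
29.675 [-0.875  0.178  2.091  0.775  0.452  0.361] [ 0.531 -0.288  0.128] lean 35.20365635245201 az -18.100517525341225
[[ 0.781 -0.299  0.548]
 [-0.239 -0.954 -0.179]
 [ 0.576  0.009 -0.817]] grasp [ 0.521 -0.285  0.144]
```

View pics/rel.png

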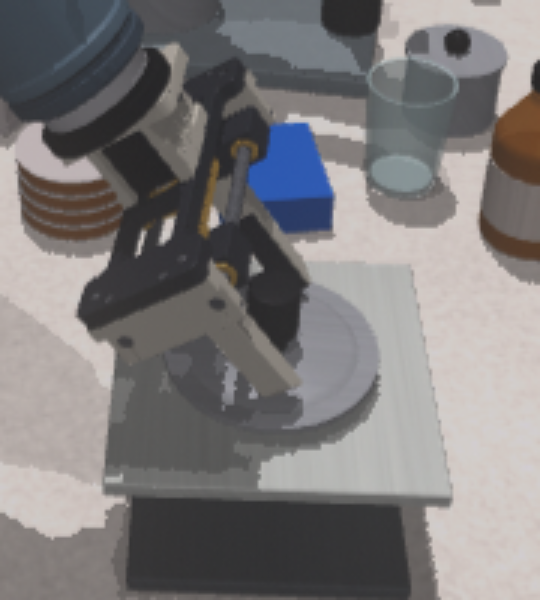

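The lid stands on the platform with its knob at (275,315) free between the open fingers, the plate well inside the edges. Back out along the tool axis.

>>> send_rows:
  commands:
    - [0,0,-0.2,0]
    - [0,0,-0.45,0]
    - [0,0,-0.75,0]
    - [0,0,-1,0]

```text
time: 30.28
tool_pos: [0.4759, -0.2699, 0.2107]
ee_rot: [2.87, -0.435, 0.909]
wrist_force: [0.5, -0.7, -0.9]
grip_width: 0.799
grip_force: 0.0
```

>>> send_rows:
  commands:
    - [0,0,-0.3,0]
    - [0,0,-0.6,0]
    - [0,0,-0.6,0]
    - [0,0,-0.6,0]
    - [0,0,-0.6,0]

```text
time: 30.9
tool_pos: [0.4436, -0.2589, 0.2576]
ee_rot: [2.873, -0.436, 0.907]
wrist_force: [-0.1, -1.4, -0.5]
grip_width: 0.802
grip_force: 0.0
```

```bash
python3 - <<'E'
from h import *
print(state()["tool_pos"],state()["joint_vel"].round(3),state()["wrist_force"])
a=capture("side")["frame"][90:390,210:480];b=capture("top")["frame"][90:240,170:490]
im=np.zeros((600,800,3),np.uint8);im[:,:420]=cv2.resize(a,(420,600))[:, :420];im[:178,420:]=cv2.resize(b,(380,178))
cv2.imwrite("pics/end.png",im[:,:,::-1])
E
```

```text
[ 0.44355146 -0.25893461  0.25758389] [ 0.001  0.004 -0.003 -0.002  0.002  0.001] [-0.14775857 -1.36459258 -0.50557995]
```

View pics/end.png

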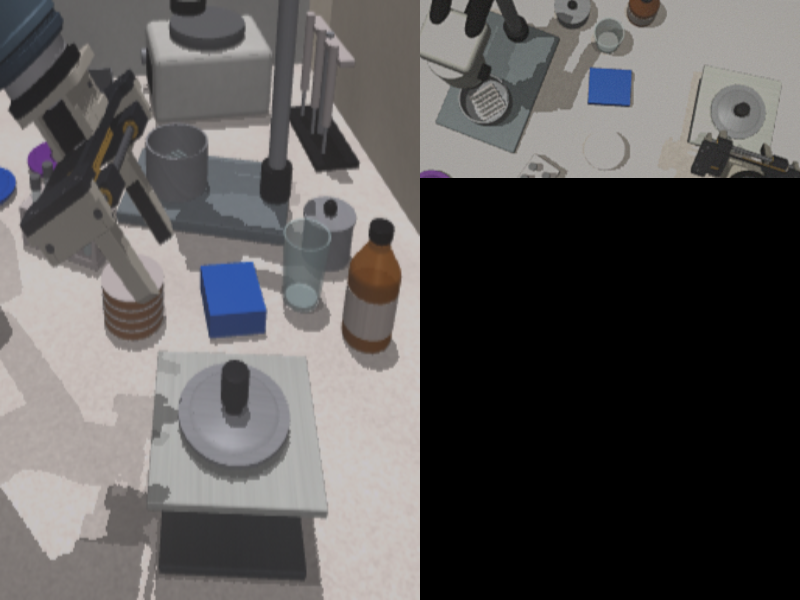

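The lid sits level and centred on the platform (side crop 234,415; top crop 738,112). The dish is open in its place, the bystanders are where they were, and the arm is clear. Handing in.

```bash
python3 -c "
from plant import hand_in
print(hand_in())"
```

```text
the job is handed in; nothing more can be done
None
```

The lid is off the dish and standing level, knob up, near the centre of the stand's platform; the last pictures show the dish and bystanders where they were, and I handed in at about 31 s (no verdict was returned).

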